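# Shut the proving cabinet's steam vent with the hook rod

### The job

The steam vent on the roof of the proving cabinet has been left open. Take the hook rod from its wire stand, put its hook through the ring on the vent flap, reaching up from under the clear splash screen, and draw the flap fully shut with the hook still in the ring. Then unhook the rod and lay it back in the stand the way it lay, leaving the other things on the bench where they are.

Things in the scene. Friction and masses are not known exactly. Their poses are not given: they have to be found in the camera images.
- hook_rod: The loose hook rod, about 0.16 kg. From the handle's end a steel shaft 10 mm thick runs along +x to 235 mm from the handle's centre; there it bends square into the hook, a straight prong 8 mm thick along the rod's +y (left as seen along +x), its end 45 mm from the shaft's axis. Centre of mass 30 mm ahead of the handle's centre. Origin and axes are those of rod_grip.
- rod_grip (a point): Centre of the hook rod's handle, where to grip it: a black bar 150 mm long (x), 22 mm wide (y), 24 mm tall (z). At the start the rod lies level in its stand, hook to the far end, this point 57 mm above the bench.
- hook_mid (a point): Middle of the hook's prong, at (235, 22.5, 0) mm from rod_grip in the rod's axes; axes as the rod's, so the prong runs along y from -22.5 to +22.5 mm of this point.
- rod_stand: Fixed steel stand of the rod: foot plate 270 x 60 x 8 mm with two open-topped wire cradles, flared to 50 mm at their top, 84 mm above the bench. One carries the handle 45 mm behind stand_seat (27 mm wide inside), the other the shaft 140 mm ahead of it (19 mm wide inside). Between them the handle is free on both sides. Origin on the bench under stand_seat.
- stand_seat (a point): Where the handle's centre belongs when the rod lies in its stand, 57 mm above the bench; x along the stand towards the hook's end, y left, z up. At the start the rod lies here, its axes along these.
- vent_ring (a point): Centre of the ring eye on the vent flap's free edge: steel wire 6 mm thick, hole 30 mm across, 42 mm over all. The ring stands in the plane square to the hinge: the axis of its hole is y, along the hinge, the same at every angle of the flap. x points to the hinge, 90 mm away. The hook goes in sideways, along y, and need not change its angle during the swing.
- proving_cabinet: Steel cabinet fixed to the bench, 200 mm deep (x, to its back), 280 mm wide (y, left), 215 mm tall; origin under its centre. A clear upright splash screen, 5 mm thick, 280 mm wide, stands 60 mm before the front face (160 mm to -x of the origin), 272 to 350 mm above the bench, on a thin bracket 137 mm to either side; below it is open.
- vent_hinge (a point): Middle of the flap's hinge on the cabinet's roof, 224 mm above the bench, 65 mm behind the front face; x points to the cabinet's back, away from the robot, y left along the hinge, z up.
- vent_flap (a joint): Angle of the vent flap (steel plate 68 x 90 mm), rad: 0 fully shut, at its stop, flat on the roof with the ring straight before the hinge; pi/2 upright, ring above the hinge; it starts about upright. Ring = hinge + 90 mm x (-cos along the hinge's x, sin up). The hinge is stiff: the flap stays where it is left, and about 1 N at the ring moves it.
- pepper_mill: Bystander, not to be moved: turned wooden pepper mill, 58 mm across, 160 mm tall. Origin under its centre, on the bench.
- spice_jar: Bystander, not to be moved: glass spice jar with a round cap, 45 mm across, 106 mm tall. Origin under its centre, on the bench.
- timer: Bystander, not to be moved: round kitchen timer, 68 mm across, 50 mm tall. Origin under its centre, on the bench.
- sink_plug: Bystander, not to be moved: rubber sink plug, 54 mm across, 28 mm tall. Origin under its centre, on the bench.
- scourer_blue: Bystander, not to be moved: flat scouring pad, 68 x 100 x 12 mm. Origin under its centre, on the bench.

How it is judged:
By the outcome, as a careful person would: the job done as asked, in the order asked, and still so for the second after the job is handed in, with the robot touching nothing.
It also fails if it takes over 69 s, if anything falls off the work surface, if the arm or the gripper's body presses on something with over 40 N, if the wrist force passes 120 N, or if a joint passes its speed limit or range.

### The arm

A 6-joint arm with a two-finger parallel gripper is mounted at the origin on a cart in front of the work surface, level with it; the furniture and walls round the work are solid. World frame = base frame: x ahead of the robot, y to its left, z up, the work surface at z = 0. Lengths are in mm, angles in degrees, forces in N, time in s.
With the tool pointing down it reaches from about 250 to 800 mm from the base axis. Payload 3.9 kg.
Tool frame: the origin (TCP) lies midway between the tips of the shut fingers; the grasp point (between the pads) lies 19 mm behind it (grip_depth is the distance from the TCP to the grasp point, in mm); z points along the fingers, y is the line along which they close (so a half turn about z gives the same grasp; the last joint's range is limited). The gripper opens to 85 mm and grips with 20 to 120 N. Pads are 22 mm wide; open, the fingers measure 114 mm over their backs; the gripper's body (76 mm by 85 mm) begins 54 mm behind the grasp point. The pads swing forward as they close: fully open they stand 13 mm farther back than shut.
Start: joints at [74.656, 14.897, -7.913, 67.191, 0, 90], TCP at [138.916, 506.278, 231.304] pointing down, gripper open.
Joint ranges: [-159.42, 159.42], [-47.68, 98.78], [-73.54, 78.23], [-108.79, 121.32], [-90, 84.71], [-180, 180]. Speed limits (degrees/s): [147.25, 147.25, 180, 180, 180, 180].

### API

Orientations are given as [roll, pitch, yaw] about the fixed x, y, z axes, in that order (R = Rz(yaw) Ry(pitch) Rx(roll)).
In Python, from station import * gives the robot as it stands.
- The arm moves only by the shell command python3 -m jog 'ROWS' [OPENING] [FORCE]. ROWS is JSON, a list that holds one entry, the list of rows, each a list of 6 numbers: the shift along the tool's x, y, z in cm, then the turn, a rotation vector about the tool's x, y, z in degrees. In form: [[[x, y, z, ax, ay, az], ...]]. A call has 1 to 5 rows; each row is the pose to reach, as a shift and turn from the pose commanded when the call began, along the tool's axes at that moment; what a row does not reach only later rows make up. A row lasts 1/10 s, in which the tool goes at most 50 mm and 8.59 degrees, less where a joint would pass 70% of its speed; a pose out of reach is approached as far as the arm can. A call with a gripper value outside its range is refused whole. OPENING is the opening, from 0 (shut) to 1 (fully open), set as the call begins (- or left out, the last holds). The fingers move at their own pace and stop on an object; FORCE is the grip in N (left out, the last holds). Time passes only in rows, so rows that repeat a pose let the fingers close. It gives the time, the measured TCP pose, the force, the opening and the grip force at its end, in the units of the state.
- observe(): the state, without advancing time (a new reading comes with each control period).
- get_image(name): name is "side" or "top" or "wrist"; returns (picture, depth): 420x560x3 uint8, blue, green, red; 420x560 float32, mm along the optical axis (not along the pixel's ray), 0 where there is no reading.
- calibration(name): a dict with "fov_y" (degrees; the focal length in pixels is half the picture's height over the tangent of half this angle, whatever the lens; pixels are square), "cx", "cy" (the principal point, pixels), "pose" (4x4, takes a point from camera to world coordinates); the wrist camera has in their place "T_tool_cam" (4x4, takes a point from camera to tool coordinates, whose origin is the TCP and whose axes are the flange's). Camera axes: x right, y down, z forward; pixel columns grow to the right and rows downward; lengths in mm; the calibration is good to about 2 mm. The wrist camera is an equidistant fisheye: a pixel r from the principal point sees the ray r / f radians off the axis. A picture is of the moment at which its call begins: read the wrist's pose just before it. calibration takes no time and is no camera call.
- finish_job(): hands the job in; it is judged then, once.
The state is a dict: "clock": time; "joint_pos": joint angles; "dq": joint speeds; "joint_efforts": joint torques, N m; "tcp_pos": TCP position; "tcp_rot": TCP orientation; "wrist_force": force on the tool from outside, world axes, zero at the start; "torque": the same for the moment, N m; "grip_width": finger opening in mm; "gripper_force": force on a finger pad.
Only numpy, scipy, OpenCV 4.12 (cv2) and the standard library are available. Lean on these libraries where they do the work, as an engineer would, in place of code of your own. Each camera call takes 0.05 s, during which the arm holds its last target. There are 200 camera calls.

## Working session

There is one attempt and no reset: what is moved stays moved. The work goes in short steps, Python scripts to look and compute and a shell command to move; the robot and the scene stay as the last step left them, time stands still between calls to the robot, and variables do not carry over. Pictures are saved under pics/ and viewed, at most 12 in all, crops included, and the job is handed in when it is done.

```bash
ls; mkdir -p pics
python3 - <<'E'
from station import *
import cv2
print(observe())
for n in ("side","top"):
    p,d=get_image(n); cv2.imwrite(f"pics/{n}0.png",p)
    import numpy as np; np.save(f"pics/{n}0.npy",d); c=calibration(n); print(n,c)
print(calibration("wrist"))
E
```

```text
pics
{'clock': 0.0, 'joint_pos': array([ 7.46575220e+01,  1.49368715e+01, -7.98654481e+00,  6.71924241e+01,
       -1.17786409e-03,  8.99998304e+01]), 'dq': array([-0.01085423, -0.01246904,  0.03735535,  0.0370956 ,  0.03194355,
        0.05704954]), 'joint_efforts': array([ 6.62867151e-04, -4.05680001e+01,  2.53919756e+01,  1.86698895e-02,
        7.08117068e-05,  2.48655645e-06]), 'tcp_pos': array([138.72856806, 505.60821153, 230.44933235]), 'tcp_rot': array([-1.79884160e+02,  1.17751883e-03,  1.64657694e+02]), 'wrist_force': array([ 0.56637227, -0.27157552,  0.70913584]), 'torque': array([0.00973475, 0.00921002, 0.02186446]), 'gripper_force': 0.0, 'grip_width': 85.21345043993479}
side {'fov_y': 55.34177404188477, 'cx': 279.1507252466643, 'cy': 209.25101246720976, 'pose': array([[ 5.63191121e-01, -5.91801347e-01,  5.76703500e-01,
        -7.98801736e+01],
       [-8.26151966e-01, -4.17613224e-01,  3.78248759e-01,
        -3.91258769e+02],
       [ 1.69908826e-02, -6.89471073e-01, -7.24113906e-01,
         9.50771383e+02],
       [ 0.00000000e+00,  0.00000000e+00,  0.00000000e+00,
 
[... 196 characters left out ...]
e+02],
       [-9.99667523e-01, -1.49878225e-02,  2.09811668e-02,
         1.47740772e+01],
       [-1.80852795e-02, -1.72419585e-01, -9.84857558e-01,
         1.40382859e+03],
       [ 0.00000000e+00,  0.00000000e+00,  0.00000000e+00,
         1.00000000e+00]])}
{'fov_y': 65.70646984690485, 'cx': 282.19817201827567, 'cy': 208.52892652971687, 'T_tool_cam': array([[-6.06359815e-04, -9.48354105e-01, -3.17213058e-01,
         8.14323107e+01],
       [ 9.99999682e-01, -4.10473737e-04, -6.84351299e-04,
        -1.12089028e+00],
       [ 5.18799734e-04, -3.17213372e-01,  9.48354052e-01,
        -1.42375327e+02],
       [ 0.00000000e+00,  0.00000000e+00,  0.00000000e+00,
         1.00000000e+00]])}
```

View pics/side0.png

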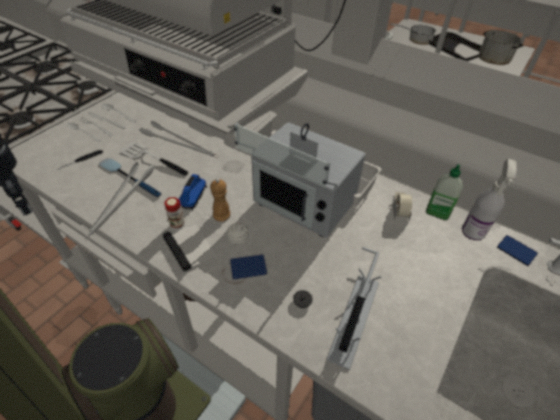

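View pics/top0.png

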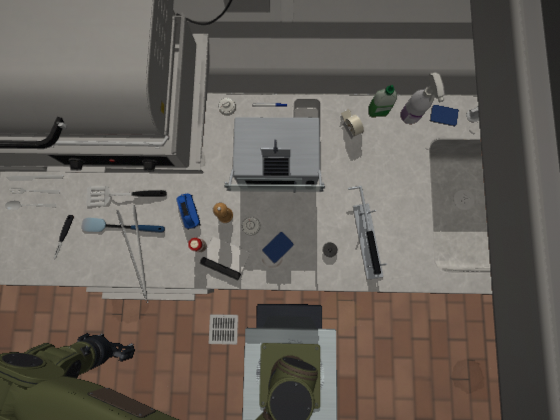

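Side: the rod lies in its stand with the handle at (352,322), and the flap stands upright with its ring at (305,130). Top: handle (373,252), hook end (355,188), cabinet (277,148), ring about (275,147). I'll crop in and measure.

```bash
cat > h.py <<'E'
from station import *
import numpy as np, cv2
from scipy.spatial.transform import Rotation as R
def K(n,h=420):
    c=calibration(n); return c, h/2/np.tan(np.radians(c["fov_y"]/2))
def ray(n,u,v):
    c,f=K(n); P=c["pose"]; d=P[:3,:3]@np.array([(u-c["cx"])/f,(v-c["cy"])/f,1]); return P[:3,3],d
def onz(n,u,v,z):
    o,d=ray(n,u,v); return o+d*(z-o[2])/d[2]
def cross(a,b):  # two (n,u,v): nearest point, gap
    (o1,d1),(o2,d2)=ray(*a),ray(*b); A=np.c_[d1,-d2]; s=np.linalg.lstsq(A,o2-o1,rcond=None)[0]
    p,q=o1+d1*s[0],o2+d2*s[1]; return (p+q)/2,np.linalg.norm(p-q)
def cloud(n,d):
    c,f=K(n); v,u=np.mgrid[:420,:560]; p=np.stack([(u-c["cx"])/f*d,(v-c["cy"])/f*d,d],-1)
    return p@c["pose"][:3,:3].T+c["pose"][:3,3]
E
python3 - <<'E'
from h import *
t=cv2.imread("pics/top0.png"); s=cv2.imread("pics/side0.png")
def crop(im,x,y,w,h,k): return cv2.resize(im[y:y+h,x:x+w],None,fx=k,fy=k,interpolation=cv2.INTER_CUBIC)
a=crop(t,335,175,66,100,6); b=crop(t,222,110,110,82,3.6)
c=np.zeros((600,800,3),np.uint8); c[:600,:396]=a; c[:295,400:796]=b[:295,:396]
e=crop(s,245,115,110,82,3.6); c[300:595,400:796]=e[:295,:396]
cv2.imwrite("pics/c0.png",cv2.convertScaleAbs(c,alpha=1.5))
# handle black mask
for n,im,box in(("top",t,(355,225,30,52)),("side",s,(330,285,45,75))):
    x,y,w,h=box; g=im[y:y+h,x:x+w].max(2); m=(g<40).astype(np.uint8)
    k,l,st,ce=cv2.connectedComponentsWithStats(m); i=1+st[1:,4].argmax()
    pts=np.argwhere(l==i)[:,::-1]+[x,y]; r=cv2.minAreaRect(pts.astype(np.float32)); print(n,st[i],r)
    bp=cv2.boxPoints(r); z=69 if n=="top" else 63
    W=np.array([onz(n,*q,z) for q in bp]); print(W.round(1), W.mean(0).round(1))
d=np.load("pics/top0.npy"); P=cloud("top",d)
roof=(abs(P[...,2]-215)<8)&(d>0); 
q=P[roof]; sel=(q[:,0]>400)&(q[:,0]<800)&(abs(q[:,1])<250); q=q[sel]
k=np.zeros((420,560),np.uint8); k[roof]=1
kk,l,st,ce=cv2.connectedComponentsWithStats(k); i=l[130,245]; print("roof",st[i], l[130,245])
pts=np.argwhere(l==i)[:,::-1].astype(np.float32); r=cv2.minAreaRect(pts); print(r)
for c in cv2.boxPoints(r): print(onz("top",*c,215).round(1))
high=(P[...,2]>285)&(P[...,2]<330)&(P[...,0]>400)&(P[...,0]<750)&(abs(P[...,1])<200); print("high",P[high].mean(0), np.argwhere(high)[:,::-1].mean(0), high.sum())
E
```

```text
top [ 12   6  14  43 274] ((373.1538391113281, 252.26925659179688), (42.949432373046875, 6.471832752227783), 78.69007110595703)
[[ 485.4 -256.6   69. ]
 [ 490.1 -278.6   69. ]
 [ 347.1 -303.8   69. ]
 [ 342.5 -282.2   69. ]] [ 416.3 -280.3   69. ]
side [  9  12  24  54 384] ((351.02362060546875, 323.68212890625), (7.638104438781738, 55.64318084716797), 19.17900848388672)
[[ 339.  -288.9   63. ]
 [ 488.4 -260.8   63. ]
 [ 492.3 -279.1   63. ]
 [ 343.2 -305.4   63. ]] [ 415.7 -283.6   63. ]
roof [ 232  117   88   61 4786] 39
((275.7726135253906, 147.19090270996094), (86.99320220947266, 59.43285369873047), 0.716159999370575)
[640.6 193.8 215. ]
[840.3 199.4 215. ]
[839.7 -84.7 215. ]
[640.9 -82.5 215. ]
high [607.04518261  55.730147   305.30700621] [274.18324607 180.97905759] 382
```

View pics/c0.png

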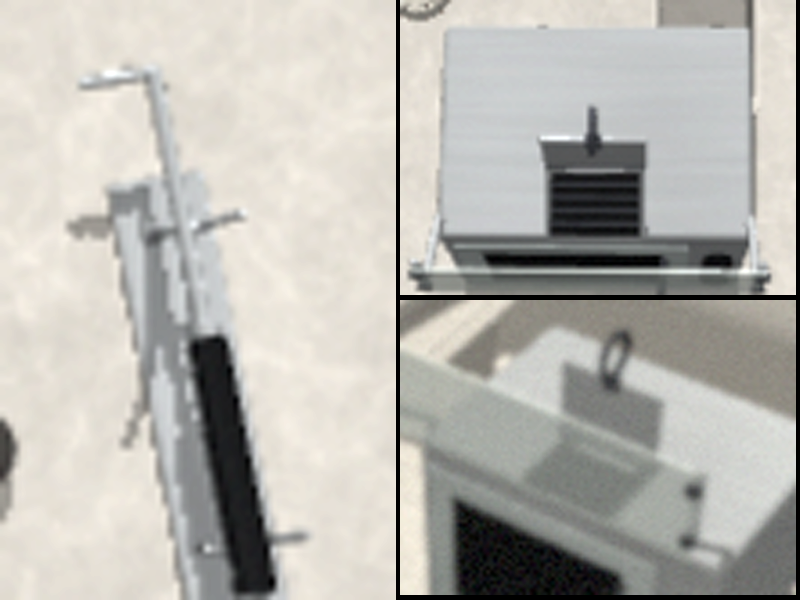

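Crop: the hook bends left at top px (360,187), the ring stands edge-on at about top px (275.5,143), and its centre in the side view is about (305.3,129.7). Next I compute the ring position, check the hook, and locate the bystanders.

Run:
```python
from h import *
print("ring cross",cross(("top",275.7,144),("side",305.3,129.7)))
for v in (139.7,144,148.6): print("top ring z314",onz("top",275.6,v,314).round(1))
o,d=ray("side",305.3,129.7); 
for y in (50,55,60): print("side at y",y,(o+d*(y-o[1])/d[1]).round(1))
print("hook bend",onz("top",360.3,186.7,57), "tip",onz("top",335+82/6,175+80/6,57))
print("hook bend side?")
for n,u,v in(("plug",330,250),("scourer",278,247),("timer",251,226),("mill",222,212),("jar",196,244)): print(n,onz("top",u,v,30).round())
for n in("top","side"):
    d=np.load(f"pics/{n}0.npy"); P=cloud(n,d)
    # flap/vent points
    m=(P[...,0]>640)&(P[...,0]<760)&(abs(P[...,1]-57)<70)&(P[...,2]>235)&(P[...,2]<345)&(d>0)
    q=P[m]; print(n,"flap",m.sum(),q.min(0).round(),q.max(0).round(),np.median(q,0).round(1))
    r=q[q[:,2]>298]; print(" ring pts",len(r),r.mean(0) if len(r) else "", r.min(0) if len(r) else "", r.max(0) if len(r) else "")
    f=q[(q[:,2]<285)&(q[:,2]>240)]; print(" plane x-slope",np.polyfit(f[:,2],f[:,0],1), "yaw",np.polyfit(f[:,1],f[:,0],1), f[:,1].min(),f[:,1].max())
    s=(P[...,0]>560)&(P[...,0]<610)&(P[...,2]>275)&(P[...,2]<345)&(abs(P[...,1]-57)<150); print(" screen",s.sum(),np.median(P[s],0) if s.any() else "")
    fr=(P[...,2]>60)&(P[...,2]<200)&(P[...,0]>600)&(P[...,0]<660)&(abs(P[...,1]-57)<120); 
    if fr.sum()>50: print(" front",fr.sum(),np.polyfit(P[fr][:,1]-57,P[fr][:,0],1))
    hd=(P[...,2]>45)&(P[...,2]<80)&(np.hypot(P[...,0]-416,P[...,1]+281)<75)
    print(" handle z",np.percentile(P[hd][:,2],[50,90,98]))
```

```text
ring cross (array([717.49578753,  53.10916111, 311.45034014]), np.float64(0.2622595489091861))
top ring z314 [729.8  53.7 314. ]
top ring z314 [716.6  53.4 314. ]
top ring z314 [702.4  53.1 314. ]
side at y 50 [712.2  50.  315.8]
side at y 55 [721.2  55.  308.6]
side at y 60 [730.1  60.  301.4]
hook bend [ 647.59019979 -242.83396151   57.        ] tip [ 641.0361818  -201.40715523   57.        ]
hook bend side?
plug [ 423. -137.   30.]
scourer [430.  47.  30.]
timer [503. 146.  30.]
mill [553. 252.  30.]
jar [436. 340.  30.]
top flap 228 [690.  13. 235.] [730. 101. 336.] [707.3  54.8 277. ]
 ring pts 28 [705.79314736  55.90825411 327.80172381] [690.35944869  54.31414026 305.75541881] [730.34917873  57.88022636 335.85733168]
 plane x-slope [1.53737318e-02 7.03002520e+02] yaw [-6.69276255e-03  7.07420236e+02] 13.309967080648269 100.62402240114567
 screen 497 [582.04804063  53.4277571  311.29763965]
 front 536 [-7.59092444e-03  6.39925053e+02]
 handle z [67.69311126 71.28715621 74.58766874]
side flap 514 [694.   7. 240.] [734.  99. 335.] [710.8  50.6 271.8]
 ring pts 65 [712.45292255  51.63819082 316.99871316] [693.6868745   48.65693843 298.42679291] [734.05979039  55.8029643  335.16183296]
 plane x-slope [1.00368002e-02 7.08133127e+02] yaw [-4.28070065e-03  7.10993571e+02] 6.739309207420376 99.11332795162593
 screen 2072 [585.63452672  38.45037837 311.31175218]
 front 2465 [1.01760191e-04 6.42762254e+02]
 handle z [67.66241401 70.27300726 72.80799877]
```

```bash
cat >> h.py <<'E'
def rows(*wps):
    "each wp (x,y,z,roll,pitch,yaw); prints shift cm / rotvec deg in the tool axes at each start"
    s=observe(); p=np.array(s["tcp_pos"]); r=R.from_euler("xyz",s["tcp_rot"],degrees=True)
    print("t",round(s["clock"],2),"at",p.round(1),np.round(s["tcp_rot"],1),"F",np.round(s["wrist_force"],1),"grip",round(s["grip_width"],1),round(s["gripper_force"],1))
    for w in wps:
        q=np.array(w[:3],float); e=R.from_euler("xyz",w[3:],degrees=True)
        t=(r.inv()*e).as_rotvec(degrees=True); d=r.inv().apply(q-p)/10
        print("row",d.round(2),t.round(1),"n>=%.1f"%max(np.linalg.norm(d)/5,np.linalg.norm(t)/8.59)); p,r=q,e
E
python3 -c "
from h import *
rows((300,330,230,180,0,122),(390,110,230,180,0,79),(420,-120,230,180,0,36),(416,-282,180,180,0,10.1))"
```

```text
t 0.1 at [138.7 505.7 230.5] [-179.9    0.   164.7] F [ 0.7 -1.1  0.2] grip 85.3 0.0
row [-20.2  -12.68   0.08] [-0.1  0.  42.7] n>=5.0
row [-23.43  -4.03  -0.  ] [ 0. -0. 43.] n>=5.0
row [-22.     7.33   0.  ] [-0. -0. 43.] n>=5.0
row [-9.85 12.87  5.  ] [-0.  -0.  25.9] n>=3.4
```

```bash
python3 -m jog '[[[-4,-2.5,0,0,0,8.5],[-8,-5,0,0,0,17],[-12,-7.5,0,0,0,25.5],[-16,-10,0,0,0,34],[-20,-12.5,0,0,0,42.5]]]' 1
python3 -m jog '[[[-4.7,-0.8,0,0,0,8.5],[-9.4,-1.6,0,0,0,17],[-14,-2.4,0,0,0,25.5],[-18.7,-3.2,0,0,0,34],[-23.4,-4,0,0,0,42.5]]]'
python3 -m jog '[[[-4.4,1.5,0,0,0,8.5],[-8.8,2.9,0,0,0,17],[-13.2,4.4,0,0,0,25.5],[-17.6,5.9,0,0,0,34],[-22,7.3,0,0,0,42.5]]]'
python3 -c "
from h import *
rows((416,-282,180,180,0,10.1))"
```

```text
clock: 0.6
tcp_pos: [299.4, 331.1, 231.0]
tcp_rot: [-180.0, 0.0, 121.8]
wrist_force: [1.3, 0.1, 1.1]
grip_width: 85.5
gripper_force: 0.0
clock: 1.1
tcp_pos: [389.5, 111.5, 231.1]
tcp_rot: [-180.0, -0.0, 79.3]
wrist_force: [1.7, 1.4, 0.1]
grip_width: 85.5
gripper_force: 0.0
clock: 1.6
tcp_pos: [421.4, -118.0, 231.1]
tcp_rot: [-180.0, -0.0, 36.8]
wrist_force: [0.9, 0.7, -0.7]
grip_width: 85.2
gripper_force: 0.0
t 1.6 at [ 421.4 -118.   231.1] [-180.    -0.    36.8] F [ 0.9  0.7 -0.7] grip 85.2 0.0
row [-10.25  12.81   5.11] [-0.  -0.  26.7] n>=3.4
```

```bash
python3 -m jog '[[[-2.6,3.2,1.3,0,0,6.7],[-5.1,6.4,2.6,0,0,13.4],[-7.7,9.6,3.9,0,0,20],[-10.3,12.8,5.1,0,0,26.7],[-10.3,12.8,5.1,0,0,26.7]]]'
cat >> h.py <<'E'
def wray(u,v,s):
    c,f=K("wrist"); r=R.from_euler("xyz",s["tcp_rot"],degrees=True).as_matrix(); T=c["T_tool_cam"]
    x,y=u-c["cx"],v-c["cy"]; q=np.hypot(x,y); a=q/f; d=np.array([np.sin(a)*x/max(q,1e-9),np.sin(a)*y/max(q,1e-9),np.cos(a)])
    return np.array(s["tcp_pos"])+r@T[:3,3], r@T[:3,:3]@d
def wonz(u,v,s,z):
    o,d=wray(u,v,s); return o+d*(z-o[2])/d[2]
E
python3 - <<'E'
from h import *
rows()
s=observe(); p,d=get_image("wrist"); cv2.imwrite("pics/w1.png",p)
m=(p.max(2)<45).astype(np.uint8); k,l,st,ce=cv2.connectedComponentsWithStats(m)
for i in range(1,k):
    if st[i,4]>400:
        pts=np.argwhere(l==i)[:,::-1].astype(np.float32); r=cv2.minAreaRect(pts); W=np.array([wonz(*q,s,69) for q in cv2.boxPoints(r)]); print(st[i],r,W.round(1).tolist(),W.mean(0).round(1))
E
```

```text
clock: 2.1
tcp_pos: [415.9, -284.2, 178.2]
tcp_rot: [180.0, 0.1, 10.1]
wrist_force: [0.4, 0.5, 0.2]
grip_width: 85.6
gripper_force: 0.0
t 2.1 at [ 415.9 -284.2  178.2] [1.80e+02 1.00e-01 1.01e+01] F [0.4 0.5 0.2] grip 85.6 0.0
[ 269  110   25  169 3972] ((280.9999694824219, 193.99998474121094), (167.99996948242188, 23.999996185302734), 90.0) [[489.2, -262.2, 69.0], [492.4, -280.2, 69.0], [350.0, -306.8, 69.0], [346.3, -285.7, 69.0]] [ 419.5 -283.7   69. ]
[ 134  271   97  149 2642] ((170.6240997314453, 350.2534484863281), (139.40443420410156, 85.37910461425781), 71.13641357421875) [[284.3, -123.9, 69.0], [339.4, -212.2, 69.0], [157.1, -270.9, 69.0], [40.5, -158.0, 69.0]] [ 205.3 -191.2   69. ]
[ 372  271   58   95 1391] ((392.3205871582031, 321.93231201171875), (103.46357727050781, 31.752355575561523), 57.52880859375) [[348.9, -361.8, 69.0], [370.1, -382.1, 69.0], [263.6, -491.4, 69.0], [234.8, -467.1, 69.0]] [ 304.4 -425.6   69. ]
[  45  325   76   95 2608] ((98.47225952148438, 380.01409912109375), (65.73566436767578, 96.42310333251953), 41.24827194213867) [[27.4, 46.0, 69.0], [248.8, -116.9, 69.0], [198.7, -174.2, 69.0], [-64.3, -29.7, 69.0]] [102.6 -68.7  69. ]
[ 437  325   82   95 2950] ((464.52001953125, 376.3234558105469), (97.56767272949219, 64.74105072021484), 47.08256530761719) [[254.4, -459.8, 69.0], [321.2, -493.1, 69.0], [177.5, -716.6, 69.0], [65.8, -683.5, 69.0]] [ 204.7 -588.3   69. ]
[ 301  366  120   54 1759] ((361.0155944824219, 393.717041015625), (52.900543212890625, 119.10228729248047), 88.75463104248047) [[235.7, -337.8, 69.0], [248.8, -479.3, 69.0], [135.9, -535.9, 69.0], [131.0, -361.8, 69.0]] [ 187.8 -428.7   69. ]
```

View pics/w1.png

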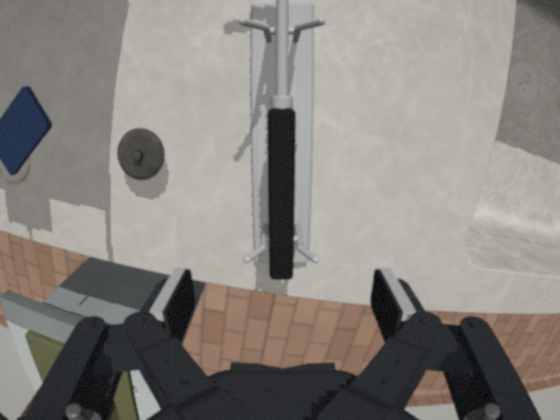

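The wrist view shows the rod straight along the tool's x axis: handle at column 281, rows 110–278, pads centred at about column 284, nothing beside the handle. I go down and grip.

```bash
python3 -m jog '[[[0.2,-0.1,3,0,0,0],[0.2,-0.1,6,0,0,0],[0.2,-0.1,9,0,0,0],[0.2,-0.1,12,0,0,0],[0.2,-0.1,14,0,0,0]]]'
python3 -m jog '[[[0,0,0,0,0,0],[0,0,0,0,0,0],[0,0,0,0,0,0],[0,0,0,0,0,0],[0,0,0,0,0,0]]]' 0 90
python3 -m jog '[[[0,0,0,0,0,0],[0,0,0,0,0,0]]]' 0 90
```

```text
clock: 2.65
tcp_pos: [417.8, -276.9, 38.7]
tcp_rot: [-179.9, 0.1, 10.6]
wrist_force: [0.4, -0.2, -0.5]
grip_width: 85.2
gripper_force: 0.0
clock: 3.15
tcp_pos: [420.1, -280.1, 42.0]
tcp_rot: [179.8, -0.1, 10.5]
wrist_force: [-0.3, -0.4, 4.5]
grip_width: 20.5
gripper_force: 87.6
clock: 3.35
tcp_pos: [420.1, -280.1, 42.0]
tcp_rot: [179.8, -0.1, 10.5]
wrist_force: [-0.1, 0.3, 5.6]
grip_width: 20.6
gripper_force: 87.6
```

```bash
python3 -m jog '[[[0,0,-2,0,0,0],[0,0,-4,0,0,0],[0,0,-6,0,0,0],[0,0,-8,0,0,0],[0,0,-8,0,0,0]]]'
python3 -m jog '[[[0,0,0,0,0,0],[0,0,0,0,0,0]]]'
python3 - <<'E'
from h import *
rows((380,-150,110,180,-35,0),(389,-28,71,180,-35,0))
for n in("side","top"):
    p,d=get_image(n); cv2.imwrite(f"pics/{n}1.png",p); np.save(f"pics/{n}1.npy",d)
E
```

```text
clock: 3.85
tcp_pos: [420.6, -280.3, 123.2]
tcp_rot: [179.8, -0.2, 10.4]
wrist_force: [0.6, 0.2, -1.7]
grip_width: 20.8
gripper_force: 89.4
clock: 4.05
tcp_pos: [417.9, -278.5, 119.3]
tcp_rot: [-179.9, 0.1, 10.5]
wrist_force: [-0.4, 0.7, -1.9]
grip_width: 20.5
gripper_force: 89.4
t 4.05 at [ 417.9 -278.5  119.3] [-1.799e+02  1.000e-01  1.050e+01] F [-0.4  0.7 -1.9] grip 20.5 89.4
row [ -1.39 -13.32   0.95] [-3.3 35.  10.1] n>=4.3
row [ -1.5  -12.2    3.71] [0. 0. 0.] n>=2.6
```

```bash
python3 -m jog '[[[-0.3,-2.7,0.2,-0.7,7,2],[-0.6,-5.4,0.4,-1.3,14,4],[-0.9,-8,0.6,-2,21,6],[-1.2,-10.7,0.8,-2.7,28,8],[-1.4,-13.3,1,-3.3,35,10.1]]]'
python3 -m jog '[[[0,0,0,0,0,0],[0,0,0,0,0,0]]]'
python3 - <<'E'
from h import *
rows((389,-28,71,180,-35,0))
E
```

```text
clock: 4.65
tcp_pos: [379.5, -149.4, 110.0]
tcp_rot: [179.9, -35.3, -0.1]
wrist_force: [0.0, -0.6, -3.2]
grip_width: 20.2
gripper_force: 89.4
clock: 4.85
tcp_pos: [375.7, -147.3, 106.4]
tcp_rot: [-179.8, -34.6, -0.1]
wrist_force: [1.2, -1.2, -1.5]
grip_width: 20.7
gripper_force: 89.5
t 4.85 at [ 375.7 -147.3  106.4] [-1.798e+02 -3.460e+01 -1.000e-01] F [ 1.2 -1.2 -1.5] grip 20.7 89.5
row [ -0.93 -11.92   3.7 ] [-0.1  0.4 -0.1] n>=2.5
```

```bash
python3 -m jog '[[[-0.3,-4,1.2,0,0,0],[-0.6,-8,2.5,0,0,0],[-0.9,-11.9,3.7,0,0,0],[-0.9,-11.9,3.7,0,0,0],[-0.9,-11.9,3.7,0,0,0]]]'
python3 - <<'E'
from h import *
rows()
for n in("side","top"):
    p,d=get_image(n); cv2.imwrite(f"pics/{n}2.png",p); np.save(f"pics/{n}2.npy",d)
rows()
t=cv2.imread("pics/top2.png"); s=cv2.imread("pics/side2.png")
def crop(im,x,y,w,h,k): return cv2.resize(im[y:y+h,x:x+w],None,fx=k,fy=k,interpolation=cv2.INTER_CUBIC)
c=np.hstack([crop(t,225,120,100,150,4),crop(s,220,115,100,150,4)])
cv2.imwrite("pics/c2.png",cv2.convertScaleAbs(c,alpha=1.5))
E
```

```text
clock: 5.35
tcp_pos: [402.1, -31.1, 82.4]
tcp_rot: [179.9, -34.7, 0.5]
wrist_force: [-0.1, -0.1, -2.1]
grip_width: 20.4
gripper_force: 89.5
t 5.35 at [402.1 -31.1  82.4] [179.9 -34.7   0.5] F [-0.1 -0.1 -2.1] grip 20.4 89.5
t 5.45 at [401.  -33.6  82.2] [ 1.799e+02 -3.470e+01  1.000e-01] F [-0.8 -0.2 -1.8] grip 20.7 89.5
```

View pics/c2.png

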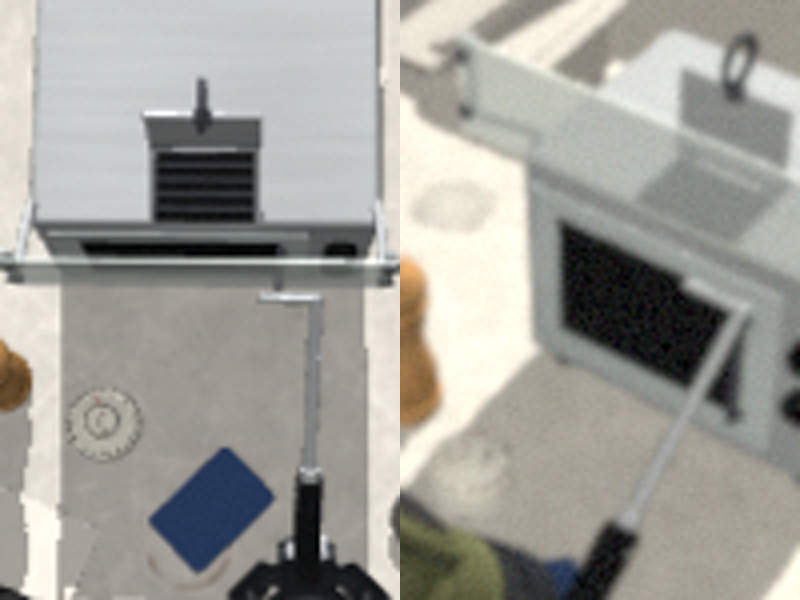

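Top: hook bend (304.5,195), tip (290,194). Side: bend (305.8,192), tip (292,186). The rod is held straight; I cross the rays and compare with the pose prediction.

Run:
```python
from h import *
a,g=cross(("top",304.5,194.8),("side",305.7,192)); b,h=cross(("top",290.2,194),("side",292.2,186)); print("bend",a.round(1),g.round(1),"tip",b.round(1),h.round(1),"len",np.linalg.norm(a-b).round(1))
s=observe(); r=R.from_euler("xyz",s["tcp_rot"],degrees=True)
for o in((231.5,0,-15),(231.5,-45,-15)): print("pred",(s["tcp_pos"]+r.apply(o)).round(1))
h1,_=cross(("top",225+310/4,120+472/4),("side",220+(628-400)/4,115+522/4)); print("handle end",h1,"dir",(a-h1)/np.linalg.norm(a-h1),np.linalg.norm(a-h1))
for n,box in(("top",(700,40)),("side",(0,0))):
    d=np.load(f"pics/{n}2.npy"); P=cloud(n,d)
    m=(P[...,0]>480)&(P[...,0]<600)&(P[...,1]>-60)&(P[...,1]<40)&(P[...,2]>120)&(P[...,2]<260)&(d>0); q=P[m]
    print(n,len(q)); sh=q[(q[:,0]<565)]; print(" shaft z(x)",np.polyfit(sh[:,0],sh[:,2],1)," y(x)",np.polyfit(sh[:,0],sh[:,1],1)); pr=q[(q[:,1]>-22)&(q[:,0]>560)]; print(" prong",len(pr),np.median(pr,0).round(1),pr.min(0).round(),pr.max(0).round())
print(s["joint_pos"].round(1))
```

```text
bend [581.2 -37.3 233.4] 1.8 tip [584.4   6.7 228.3] 2.7 len 44.3
pred [582.8 -33.4 226.3]
pred [582.8  11.6 226.2]
handle end [454.97834253 -35.68725678 141.0655803 ] dir [ 0.8071882  -0.01009877  0.59020778] 156.41010993693672
top 139
 shaft z(x) [   0.69411781 -173.09328395]  y(x) [-1.87231759e-02 -2.29699527e+01]
 prong 24 [582.7  -2.5 228.9] [580. -20. 224.] [588.  11. 234.]
side 239
 shaft z(x) [   0.68202422 -170.52159769]  y(x) [-2.86907738e-03 -3.34831192e+01]
 prong 35 [585.   -6.3 228.7] [581. -21. 221.] [590.  10. 232.]
[ -8.6  -4.2 -73.2 -13.4   4.8 172.8]
```

```bash
python3 -m jog '[[[3,0,0,0,0,0],[6,0,0,0,0,0],[9,0,0,0,0,0],[10,0,0,0,0,0],[10,0,0,0,0,0]]]'
python3 -m jog '[[[0,0,0,0,0,0],[0,0,0,0,0,0]]]'
python3 - <<'E'
from h import *
s=observe();o=np.array([231.5,-22.5,-15]); e=R.from_euler("xyz",[180,-35,0],degrees=True)
print("hook",s["tcp_pos"]+R.from_euler("xyz",s["tcp_rot"],degrees=True).apply(o))
A=np.array([708,-11,314])-e.apply(o); rows((*A,180,-35,0))
E
```

```text
clock: 5.95
tcp_pos: [483.5, -35.0, 139.8]
tcp_rot: [179.9, -34.8, -0.1]
wrist_force: [-0.4, 0.3, -1.0]
grip_width: 20.6
gripper_force: 89.6
clock: 6.15
tcp_pos: [478.3, -33.1, 135.7]
tcp_rot: [180.0, -34.3, -0.0]
wrist_force: [-0.0, -0.3, -1.1]
grip_width: 20.3
gripper_force: 89.6
hook [660.96671103 -10.71303313 278.63657015]
t 6.15 at [478.3 -33.1 135.7] [180.  -34.3  -0. ] F [-0.  -0.3 -1.1] grip 20.3 89.6
row [5.9  0.04 0.  ] [ 0.   0.7 -0. ] n>=1.2
```

```bash
python3 -m jog '[[[2,0,0,0,0.3,0],[4,0,0,0,0.6,0],[5.9,0,0,0,0.7,0],[5.9,0,0,0,0.7,0],[5.9,0,0,0,0.7,0]]]'
python3 - <<'E'
from h import *
for n in("side","top"):
    p,d=get_image(n); cv2.imwrite(f"pics/{n}3.png",p); np.save(f"pics/{n}3.npy",d)
rows()
s=observe();o=np.array([231.5,-22.5,-15])
print("hook",s["tcp_pos"]+R.from_euler("xyz",s["tcp_rot"],degrees=True).apply(o))
for n in("top","side"):
    d=np.load(f"pics/{n}3.npy"); P=cloud(n,d)
    m=(P[...,0]>600)&(P[...,0]<760)&(P[...,1]>-50)&(P[...,1]<20)&(P[...,2]>245)&(P[...,2]<340)&(d>0); q=P[m]
    pr=q[(q[:,1]>-22)&(q[:,1]<10)&(q[:,2]>295)]; print(n,len(q),"prong",len(pr),np.median(pr,0).round(1),pr.min(0).round(),pr.max(0).round())
t=cv2.imread("pics/top3.png"); s=cv2.imread("pics/side3.png")
def crop(im,x,y,w,h,k): return cv2.resize(im[y:y+h,x:x+w],None,fx=k,fy=k,interpolation=cv2.INTER_CUBIC)
c=np.hstack([crop(t,255,115,66,90,6),crop(s,285,105,66,90,6)])
cv2.imwrite("pics/c3.png",cv2.convertScaleAbs(c,alpha=1.5))
E
```

```text
clock: 6.65
tcp_pos: [528.0, -32.5, 169.9]
tcp_rot: [180.0, -35.1, 0.1]
wrist_force: [-0.6, 0.5, -1.7]
grip_width: 20.4
gripper_force: 89.6
t 6.75 at [527.1 -32.4 169.2] [180.  -35.1   0. ] F [-0.8 -0.1 -1.6] grip 20.4 89.6
hook [707.92693045  -9.73998655 314.4636805 ]
top 187 prong 33 [706.7  -6.8 317.5] [703. -22. 311.] [711.   8. 325.]
side 206 prong 32 [709.4  -8.9 317.3] [707. -22. 310.] [715.   6. 321.]
```

View pics/c3.png

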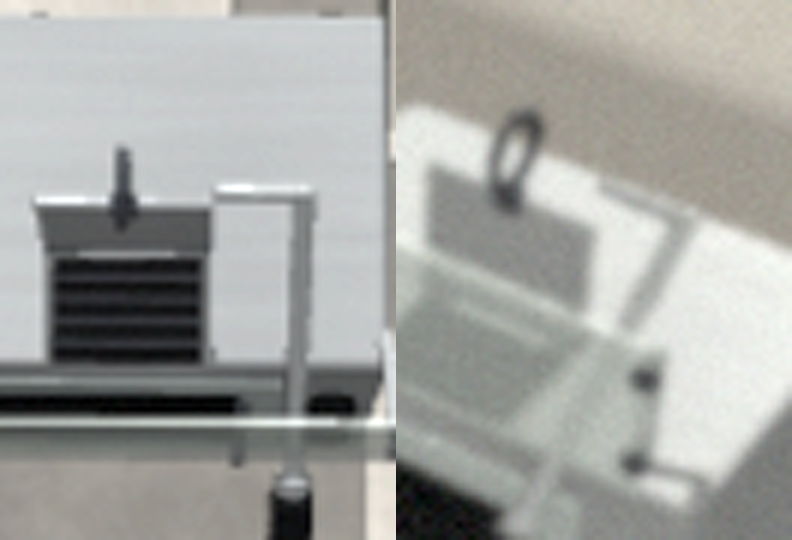

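The prong is level with the ring: top crop row 191 against ring centre about 191, side line about 2–3 mm high inside the 30 mm hole. The ring is about 66 mm left of the prong's middle, so I slide the hook in sideways.

```bash
python3 -m jog '[[[0,-1.5,0.1,0,0,0],[0,-3,0.1,0,0,0],[0,-4.5,0.1,0,0,0],[0,-5.5,0.1,0,0,0],[0,-6.5,0.1,0,0,0]]]'
python3 -m jog '[[[0,0,0,0,0,0],[0,0,0,0,0,0]]]'
python3 - <<'E'
from h import *
for n in("side","top"):
    p,d=get_image(n); cv2.imwrite(f"pics/{n}4.png",p); np.save(f"pics/{n}4.npy",d)
rows()
s=observe();o=np.array([231.5,-22.5,-15])
print("hook",s["tcp_pos"]+R.from_euler("xyz",s["tcp_rot"],degrees=True).apply(o))
t=cv2.imread("pics/top4.png"); s=cv2.imread("pics/side4.png")
def crop(im,x,y,w,h,k): return cv2.resize(im[y:y+h,x:x+w],None,fx=k,fy=k,interpolation=cv2.INTER_CUBIC)
c=np.hstack([crop(t,255,115,50,70,8),crop(s,280,105,50,70,8)])
cv2.imwrite("pics/c4.png",cv2.convertScaleAbs(c,alpha=1.5))
E
```

```text
clock: 7.25
tcp_pos: [530.2, 14.2, 170.1]
tcp_rot: [179.9, -35.3, 1.6]
wrist_force: [0.2, -0.3, -1.8]
grip_width: 20.5
gripper_force: 89.7
clock: 7.45
tcp_pos: [530.8, 13.8, 170.6]
tcp_rot: [179.9, -35.3, 1.6]
wrist_force: [-0.4, -0.4, -1.5]
grip_width: 20.2
gripper_force: 89.7
t 7.55 at [530.8  13.8 170.6] [179.9 -35.3   1.6] F [-0.7  0.8 -1.5] grip 20.6 89.7
hook [710.36920624  41.20794695 316.67875919]
```

View pics/c4.png

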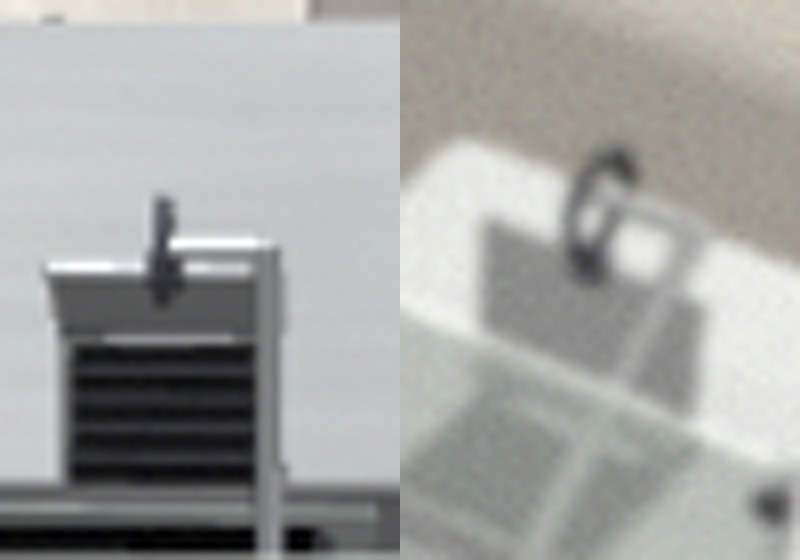

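Run:
```python
from h import *
s=observe();print(s["joint_pos"].round(1)); o=np.array([231.5,-22.5,-15]); 
for y in(4,5):
    e=R.from_euler("xyz",[180,-35,y],degrees=True); A=np.array([708.5,55,314])-e.apply(o); print(A.round(1)); rows((*A,180,-35,y))
```

```text
[  1.5  -2.1 -51.6   5.1  -0.  179.9]
[529.5  19.9 168.9]
t 7.55 at [530.8  13.8 170.6] [179.9 -35.3   1.6] F [-0.7  0.8 -1.5] grip 20.6 89.7
row [-0.19 -0.62  0.07] [ 1.5 -0.3 -2. ] n>=0.3
[530.1  16.8 168.9]
t 7.55 at [530.8  13.8 170.6] [179.9 -35.3   1.6] F [-0.7  0.8 -1.5] grip 20.6 89.7
row [-0.15 -0.31  0.1 ] [ 2.  -0.3 -2.8] n>=0.4
```

```bash
python3 -m jog '[[[0,0.3,0.1,1,0,-1.4],[0,0.5,0.1,2,0,-2.8],[0,0.5,0.1,2,0,-2.8],[0,0.5,0.1,2,0,-2.8]]]'
python3 - <<'E'
from h import *
s=observe();print(s["joint_pos"].round(1)); o=np.array([231.5,-22.5,-15]); 
print("hook",s["tcp_pos"]+R.from_euler("xyz",s["tcp_rot"],degrees=True).apply(o))
e=R.from_euler("xyz",[180,-35,5],degrees=True); A=np.array([708.5,55,314])-e.apply(o); rows((*A,180,-35,5))
E
```

```text
clock: 7.95
tcp_pos: [531.5, 8.7, 169.8]
tcp_rot: [180.0, -35.3, 4.9]
wrist_force: [-0.1, -0.1, -2.0]
grip_width: 20.6
gripper_force: 89.6
[ -1.2  -1.9 -51.5   5.2   3.5 175. ]
hook [709.17387574  46.69177941 315.86459814]
t 7.95 at [531.5   8.7 169.8] [180.  -35.3   4.9] F [-0.1 -0.1 -2. ] grip 20.6 89.6
row [-0.11 -0.82  0.03] [ 0.1 -0.3 -0. ] n>=0.2
```

```bash
python3 -m jog '[[[-0.1,-0.4,0,0,0,0],[-0.1,-0.8,0,0,0,0],[-0.1,-0.8,0,0,0,0],[-0.1,-0.8,0,0,0,0]]]'
python3 - <<'E'
from h import *
s=observe();print(s["joint_pos"].round(1)); o=np.array([231.5,-22.5,-15]); r=R.from_euler("xyz",s["tcp_rot"],degrees=True)
h=s["tcp_pos"]+r.apply(o); rows(); print("hook",h)
for a in(75,60,45,30,15,0,-10):
    t=np.radians(a); p=np.array([706-90*np.cos(t),h[1],224+90*np.sin(t)]); print(a,(r.inv().apply(p-h)/10).round(2))
for n in("side","top"):
    p,d=get_image(n); cv2.imwrite(f"pics/{n}5.png",p)
t=cv2.imread("pics/top5.png"); s=cv2.imread("pics/side5.png")
def crop(im,x,y,w,h,k): return cv2.resize(im[y:y+h,x:x+w],None,fx=k,fy=k,interpolation=cv2.INTER_CUBIC)
c=np.hstack([crop(t,255,115,50,70,8),crop(s,280,105,50,70,8)])
cv2.imwrite("pics/c5.png",cv2.convertScaleAbs(c,alpha=1.5))
E
```

```text
clock: 8.35
tcp_pos: [530.0, 17.5, 169.2]
tcp_rot: [180.0, -35.3, 5.1]
wrist_force: [-0.2, 0.6, -1.3]
grip_width: 20.9
gripper_force: 89.6
[  0.2  -2.  -51.8   5.    2.8 176. ]
t 8.35 at [530.   17.5 169.2] [180.  -35.3   5.1] F [-0.2  0.6 -1.3] grip 20.9 89.6
hook [707.489061    55.894568   315.29594437]
75 [-2.27 -0.22 -1.07]
60 [-4.55 -0.41 -1.59]
45 [-6.89 -0.58 -1.49]
30 [-9.13 -0.7  -0.8 ]
15 [-11.12  -0.78   0.46]
0 [-12.71  -0.81   2.18]
-10 [-13.51  -0.8    3.53]
```

View pics/c5.png

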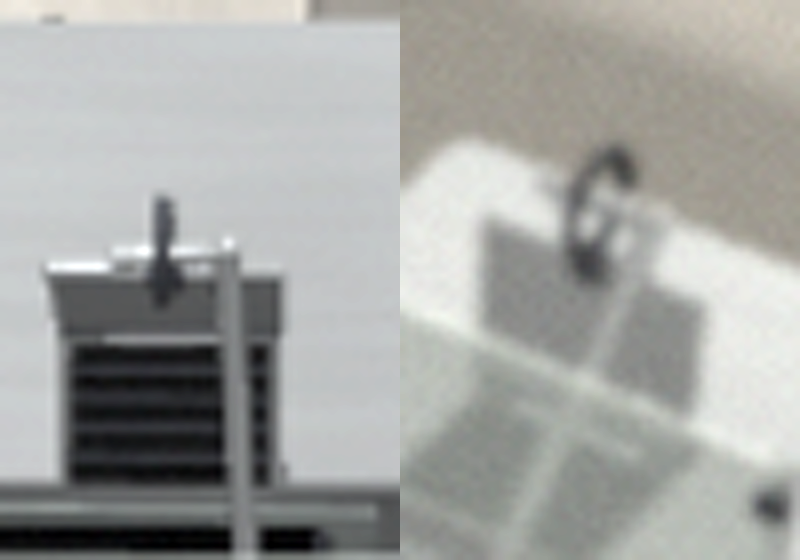

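The prong is through the ring: top tip at column 112, ring at 162, bend at 230, and the side view shows it on both sides of the ring. Now I swing the flap along its arc.

```bash
python3 -m jog '[[[-1.2,-0.1,-0.6,0,0,0],[-2.3,-0.2,-1.1,0,0,0],[-3.4,-0.3,-1.4,0,0,0],[-4.5,-0.4,-1.6,0,0,0],[-4.5,-0.4,-1.6,0,0,0]]]'
python3 - <<'E'
from h import *
s=observe();print(s["joint_pos"].round(1)); o=np.array([231.5,-22.5,-15]); r=R.from_euler("xyz",s["tcp_rot"],degrees=True)
h=s["tcp_pos"]+r.apply(o); rows(); print("hook",h)
for a in(50,40,30,20,10,0,-10):
    t=np.radians(a); p=np.array([706-90*np.cos(t),55,224+90*np.sin(t)]); print(a,(r.inv().apply(p-h)/10).round(2))
E
```

```text
clock: 8.95
tcp_pos: [480.4, 16.9, 154.1]
tcp_rot: [180.0, -35.1, 5.0]
wrist_force: [-0.1, -0.1, -2.4]
grip_width: 20.7
gripper_force: 89.6
[  0.2  -5.8 -57.9   2.9   2.8 176. ]
t 8.95 at [480.4  16.9 154.1] [180.  -35.1   5. ] F [-0.1 -0.1 -2.4] grip 20.7 89.6
hook [658.62499617  55.16799633 299.43697147]
50 [-1.23 -0.07 -0.07]
40 [-2.77 -0.17  0.2 ]
30 [-4.24 -0.25  0.74]
20 [-5.6  -0.31  1.52]
10 [-6.8  -0.34  2.53]
0 [-7.81 -0.36  3.73]
-10 [-8.6  -0.35  5.09]
```

```bash
python3 -m jog '[[[-1.2,-0.1,-0.1,0,0,0],[-2.8,-0.2,0.2,0,0,0],[-4.2,-0.2,0.7,0,0,0],[-5.6,-0.3,1.5,0,0,0],[-6.8,-0.3,2.5,0,0,0]]]'
python3 - <<'E'
from h import *
s=observe();print(s["joint_pos"].round(1)); o=np.array([231.5,-22.5,-15]); r=R.from_euler("xyz",s["tcp_rot"],degrees=True)
h=s["tcp_pos"]+r.apply(o); rows(); print("hook",h)
for z in(235,224,218,212,208):
    p=np.array([616,55,z]); print(z,(r.inv().apply(p-h)/10).round(2))
E
```

```text
clock: 9.45
tcp_pos: [442.4, 16.5, 96.5]
tcp_rot: [180.0, -35.4, 5.0]
wrist_force: [1.3, 1.1, -1.7]
grip_width: 20.2
gripper_force: 89.6
[ 1.000e-01 -2.400e+00 -6.860e+01 -1.150e+01  2.800e+00  1.759e+02]
t 9.45 at [442.4  16.5  96.5] [180.  -35.4   5. ] F [ 1.3  1.1 -1.7] grip 20.2 89.6
hook [619.77451996  54.7327379  242.78249499]
235 [-0.76 -0.06  0.42]
224 [-1.39 -0.06  1.31]
218 [-1.74 -0.06  1.8 ]
212 [-2.09 -0.06  2.29]
208 [-2.32 -0.06  2.62]
```

```bash
python3 -m jog '[[[-0.8,0,0.4,0,0,0],[-1.4,0,1.3,0,0,0],[-1.8,0,1.8,0,0,0],[-2.1,0,2.3,0,0,0],[-2.1,0,2.3,0,0,0]]]'
python3 - <<'E'
from h import *
rows(); s=observe(); o=np.array([231.5,-22.5,-15]); r=R.from_euler("xyz",s["tcp_rot"],degrees=True); print("hook",s["tcp_pos"]+r.apply(o),s["joint_pos"].round(1))
for n in("side","top"):
    p,d=get_image(n); cv2.imwrite(f"pics/{n}6.png",p); P=cloud(n,d)
    m=(P[...,0]>642)&(P[...,0]<700)&(abs(P[...,1]-55)<38)&(P[...,2]>205)&(P[...,2]<300)&(d>0); q=P[m]; print(n,m.sum(),"flap z(x)",np.polyfit(q[:,0]-706,q[:,2],1),q[:,2].min(),q[:,2].max())
    m=(P[...,0]>642)&(P[...,0]<700)&(P[...,1]<0)&(P[...,1]>-60)&(P[...,2]>195)&(P[...,2]<240)&(d>0); q=P[m]; print("  roof z(x)",np.polyfit(q[:,0]-706,q[:,2],1))
E
```

```text
clock: 9.95
tcp_pos: [439.7, 16.1, 65.8]
tcp_rot: [180.0, -35.4, 5.0]
wrist_force: [0.3, 0.8, -0.3]
grip_width: 20.5
gripper_force: 89.7
t 9.95 at [439.7  16.1  65.8] [180.  -35.4   5. ] F [ 0.3  0.8 -0.3] grip 20.5 89.7
hook [617.08696565  54.33221519 212.02339997] [ -0.    3.1 -72.6 -21.    2.9 175.9]
side 20 flap z(x) [ -0.24305269 192.94069629] 205.1507970750581 210.33747886713377
  roof z(x) [  0.2691222  218.48713584]
top 428 flap z(x) [1.86411920e-02 2.26487484e+02] 205.0237128893839 232.44768161334696
  roof z(x) [8.94963423e-02 2.16594406e+02]
```

```bash
python3 -m jog '[[[-0.1,0,0.3,0,0,0],[-0.3,0,0.5,0,0,0],[-0.3,0,0.5,0,0,0]]]'
python3 - <<'E'
from h import *
rows(); s=observe(); o=np.array([231.5,-22.5,-15]); r=R.from_euler("xyz",s["tcp_rot"],degrees=True); print("hook",s["tcp_pos"]+r.apply(o),s["joint_pos"].round(1))
E
python3 -m jog '[[[0,0,0.3,0,0,0],[0,0,0.5,0,0,0],[0,0,0.5,0,0,0]]]'
python3 - <<'E'
from h import *
rows(); s=observe(); o=np.array([231.5,-22.5,-15]); r=R.from_euler("xyz",s["tcp_rot"],degrees=True); print("hook",s["tcp_pos"]+r.apply(o),s["joint_pos"].round(1))
for n in("side","top"):
    p,d=get_image(n); cv2.imwrite(f"pics/{n}7.png",p); P=cloud(n,d)
    if n=="top":
        m=(P[...,0]>645)&(P[...,0]<700)&(abs(P[...,1]-55)<38)&(P[...,2]>205)&(P[...,2]<300)&(d>0); q=P[m]; print(n,m.sum(),"flap z(x)",np.polyfit(q[:,0]-706,q[:,2],1),q[:,2].min(),q[:,2].max())
E
```

```text
clock: 10.35
tcp_pos: [442.3, 16.3, 61.8]
tcp_rot: [180.0, -35.7, 5.1]
wrist_force: [2.3, 1.4, 4.8]
grip_width: 20.7
gripper_force: 90.2
t 10.35 at [442.3  16.3  61.8] [180.  -35.7   5.1] F [2.3 1.4 4.8] grip 20.7 90.2
hook [618.94404312  54.48465825 208.95875253] [  0.    4.3 -73.1 -23.    2.9 175.9]
clock: 10.65
tcp_pos: [445.1, 16.1, 57.4]
tcp_rot: [179.9, -35.6, 5.0]
wrist_force: [5.0, -1.4, 5.7]
grip_width: 20.5
gripper_force: 90.1
t 10.65 at [445.1  16.1  57.4] [179.9 -35.6   5. ] F [ 5.  -1.4  5.7] grip 20.5 90.1
hook [621.93692222  54.12520556 204.34326748] [ 1.00e-01  5.50e+00 -7.32e+01 -2.42e+01  2.80e+00  1.76e+02]
top 403 flap z(x) [1.66261011e-02 2.26345341e+02] 219.56656469331278 232.20292992112059
```

Force on the stop is about 7 N and the flap plane lies flat and no longer changes, so the flap is shut with the hook still in the ring. Next I ease the prong to the hole's centre and check.

```bash
python3 -m jog '[[[0.2,0,-0.5,0,0,0],[0.5,0,-1.2,0,0,0],[0.5,0,-1.2,0,0,0],[0.5,0,-1.2,0,0,0]]]'
python3 - <<'E'
from h import *
rows(); s=observe(); o=np.array([231.5,-22.5,-15]); r=R.from_euler("xyz",s["tcp_rot"],degrees=True); print("hook",s["tcp_pos"]+r.apply(o),s["joint_pos"].round(1))
for n in("side","top"):
    p,d=get_image(n); cv2.imwrite(f"pics/{n}8.png",p); P=cloud(n,d)
    if n=="top":
        m=(P[...,0]>645)&(P[...,0]<700)&(abs(P[...,1]-55)<38)&(P[...,2]>205)&(P[...,2]<300)&(d>0); q=P[m]; print(n,m.sum(),"flap z(x)",np.polyfit(q[:,0]-706,q[:,2],1),q[:,2].min(),q[:,2].max())
    m=(P[...,0]>510)&(P[...,0]<600)&(P[...,1]>0)&(P[...,1]<50)&(P[...,2]>120)&(P[...,2]<230)&(d>0); q=P[m]; print("shaft",len(q),np.polyfit(q[:,0],q[:,2],1))
t=cv2.imread("pics/top8.png"); s=cv2.imread("pics/side8.png")
def crop(im,x,y,w,h,k): return cv2.resize(im[y:y+h,x:x+w],None,fx=k,fy=k,interpolation=cv2.INTER_CUBIC)
c=np.hstack([crop(t,250,135,50,70,8),crop(s,260,130,50,70,8)])
cv2.imwrite("pics/c8.png",cv2.convertScaleAbs(c,alpha=1.5))
E
```

```text
clock: 11.15
tcp_pos: [436.5, 16.0, 66.5]
tcp_rot: [180.0, -35.0, 5.0]
wrist_force: [-0.9, 0.4, -2.4]
grip_width: 21.0
gripper_force: 89.5
t 11.15 at [436.5  16.   66.5] [180. -35.   5.] F [-0.9  0.4 -2.4] grip 21.0 89.5
hook [614.86529249  54.32580083 211.56327831] [  0.    2.6 -72.4 -19.8   2.9 175.9]
shaft 149 [   0.74712622 -239.02816503]
top 402 flap z(x) [3.34706006e-03 2.26029243e+02] 220.6430909215369 233.358787957726
shaft 89 [   0.74960472 -236.54494992]
```

View pics/c8.png

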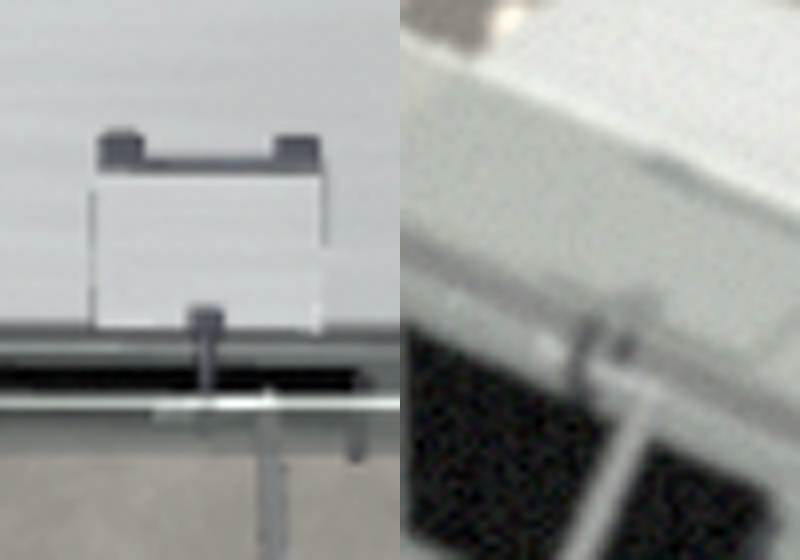

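The flap is flat on the roof (slope 0.003) and the prong sits in the lower part of the hole. The rod has turned about 2° up in the grip. I raise it 7 mm and withdraw sideways.

```bash
python3 -m jog '[[[0.2,0,-0.3,0,0,0],[0.4,0,-0.6,0,0,0],[0.4,0,-0.6,0,0,0]]]'
python3 -m jog '[[[0,1,0,0,0,0],[0,2,0,0,0,0],[0,3,0,0,0,0],[0,4,0,0,0,0],[0,5,0,0,0,0]]]'
python3 - <<'E'
from h import *
p,d=get_image("side"); cv2.imwrite("pics/side9.png",p); p,d=get_image("top"); cv2.imwrite("pics/top9.png",p)
rows(); s=observe(); o=np.array([231.5,-22.5,-15]); r=R.from_euler("xyz",s["tcp_rot"],degrees=True); print("hook",s["tcp_pos"]+r.apply(o),s["joint_pos"].round(1))
P=cloud("top",d)
m=(P[...,0]>645)&(P[...,0]<700)&(abs(P[...,1]-55)<38)&(P[...,2]>205)&(P[...,2]<300)&(d>0); q=P[m]; print(m.sum(),"flap z(x)",np.polyfit(q[:,0]-706,q[:,2],1))
m=(P[...,0]>510)&(P[...,0]<600)&(P[...,1]>-50)&(P[...,1]<0)&(P[...,2]>120)&(P[...,2]<230)&(d>0); q=P[m]; print("shaft",len(q),np.polyfit(q[:,0],q[:,2],1),np.polyfit(q[:,0],q[:,1],1))
E
```

```text
clock: 11.55
tcp_pos: [439.5, 16.0, 76.2]
tcp_rot: [180.0, -35.4, 5.0]
wrist_force: [-0.4, -0.3, -2.0]
grip_width: 20.4
gripper_force: 89.5
clock: 12.05
tcp_pos: [443.6, -34.2, 75.8]
tcp_rot: [179.9, -35.3, 5.0]
wrist_force: [-0.3, 0.5, -1.9]
grip_width: 20.7
gripper_force: 89.5
t 12.15 at [444.  -34.9  76. ] [179.9 -35.4   4.9] F [ 0.8  0.8 -1.9] grip 20.4 89.5
hook [621.59404096   3.05725077 222.14125874] [-11.    1.9 -70.  -16.2   9.1 166.9]
403 flap z(x) [-1.52318738e-02  2.25142421e+02]
shaft 91 [   0.74719752 -230.42513693] [  0.08582367 -72.62589052]
```

```bash
python3 -c "
from h import *
rows((406,-38,76,180,-35,5),(380,-160,120,180,-20,9),(418,-278.5,135,180,2,10.5))"
```

```text
t 12.15 at [444.  -34.9  76. ] [179.9 -35.4   4.9] F [ 0.8  0.8 -1.9] grip 20.4 89.5
row [-3.11 -0.01 -2.21] [ 0.1 -0.4 -0.1] n>=0.8
row [-0.47 11.93 -5.7 ] [  1.9 -15.   -3.6] n>=2.6
row [ 2.3  12.3  -0.76] [  0.2 -22.   -1.5] n>=2.6
```

```bash
python3 -m jog '[[[-1.5,0,-1.1,0,0,0],[-3.1,0,-2.2,0,0,0],[-3.1,0,-2.2,0,0,0]]]'
python3 -m jog '[[[-0.1,3,-1.4,0.5,-3.8,-0.9],[-0.2,6,-2.8,1,-7.5,-1.8],[-0.4,9,-4.2,1.4,-11.3,-2.7],[-0.5,11.9,-5.7,1.9,-15,-3.6],[-0.5,11.9,-5.7,1.9,-15,-3.6]]]'
python3 -c "
from h import *
rows((418,-278.5,140,180,2,10.5))"
```

```text
clock: 12.45
tcp_pos: [405.8, -37.3, 76.8]
tcp_rot: [180.0, -35.3, 5.0]
wrist_force: [0.7, -0.1, -1.5]
grip_width: 20.5
gripper_force: 89.6
clock: 12.95
tcp_pos: [384.2, -164.1, 123.4]
tcp_rot: [179.6, -20.5, 9.0]
wrist_force: [1.6, -0.2, -1.7]
grip_width: 20.5
gripper_force: 89.6
t 12.95 at [ 384.2 -164.1  123.4] [179.6 -20.5   9. ] F [ 1.6 -0.2 -1.7] grip 20.5 89.6
row [ 2.03 11.84 -0.93] [  0.7 -22.5  -1.5] n>=2.6
```

```bash
python3 -m jog '[[[0.5,3,-0.2,0.2,-5.6,-0.4],[1,6,-0.5,0.4,-11.2,-0.7],[1.5,9,-0.7,0.6,-17,-1.1],[2,11.8,-0.9,0.7,-22.5,-1.5],[2,11.8,-0.9,0.7,-22.5,-1.5]]]'
python3 -m jog '[[[0,0,0,0,0,0],[0,0,0,0,0,0]]]'
python3 - <<'E'
from h import *
rows((418,-278.5,119.3,180,2,10.5))
for n in("side","top"):
    p,d=get_image(n); cv2.imwrite(f"pics/{n}10.png",p); P=cloud(n,d)
    a=np.radians(10.3); u=np.array([np.cos(a),np.sin(a)]); w=np.array([-u[1],u[0]]); X=P[...,:2]-np.array([418,-280]); L=X@u; M=X@w
    m=(L>100)&(L<222)&(abs(M)<12)&(P[...,2]>115)&(P[...,2]<185)&(d>0); print(n,m.sum(),"z(L)",np.polyfit(L[m],P[m][:,2],1),"M(L)",np.polyfit(L[m],M[m],1))
    m=(L>215)&(L<260)&(M>-10)&(M<60)&(P[...,2]>115)&(P[...,2]<185)&(d>0); print(" hook",m.sum(),np.median(L[m]),M[m].max(),L[m].max(),np.median(P[m][:,2]))
    m=(M>8)&(M<38)&(L>215)&(L<260)&(P[...,2]>115)&(P[...,2]<185)&(d>0); print(" prong z(M)",np.polyfit(M[m],P[m][:,2],1),"L",np.median(L[m]))
E
```

```text
clock: 13.45
tcp_pos: [419.4, -276.0, 134.3]
tcp_rot: [-179.8, 2.1, 10.7]
wrist_force: [0.8, 0.3, -1.6]
grip_width: 20.5
gripper_force: 89.6
clock: 13.65
tcp_pos: [412.4, -271.4, 134.2]
tcp_rot: [-179.5, 2.3, 10.7]
wrist_force: [1.2, -0.5, -2.4]
grip_width: 20.2
gripper_force: 89.6
t 13.65 at [ 412.4 -271.4  134.2] [-179.5    2.3   10.7] F [ 1.2 -0.5 -2.4] grip 20.2 89.6
row [0.47 0.81 1.47] [-0.5  0.3  0.2] n>=0.3Traceback (most recent call last):
  File "<stdin>", line 6, in <module>
    raise TypeError("expected non-empty vector for x")
TypeError: expected non-empty vector for x
```

```bash
python3 -m jog '[[[0.3,0.4,0,-0.3,0,0],[0.5,0.8,0,-0.5,0.2,0.2],[0.5,0.8,0,-0.5,0.2,0.2],[0.5,0.8,0,-0.5,0.2,0.2]]]'
cat > rod.py <<'E'
from h import *
rows((418,-278.5,119.3,180,2,10.5))
def show(k):
    for n in("side","top"):
        p,d=get_image(n); cv2.imwrite(f"pics/{n}{k}.png",p); P=cloud(n,d)
        a=np.radians(10.3); u=np.array([np.cos(a),np.sin(a)]); w=np.array([-u[1],u[0]]); X=P[...,:2]-np.array([418,-281]); L=X@u; M=X@w; Z=P[...,2]
        zl,zh=(115,190) if observe()["tcp_pos"][2]>100 else (40,80)
        g=(d>0)&(Z>zl)&(Z<zh)
        m=g&(L>100)&(L<222)&(abs(M)<20); print(n,m.sum(),"z(L)",np.polyfit(L[m],Z[m],1).round(3) if m.sum()>5 else "","M(L)",np.polyfit(L[m],M[m],1).round(3) if m.sum()>5 else "")
        m=g&(L>215)&(L<260)&(M>10)&(M<40)
        if m.sum()>5: print(" prong",m.sum(),"z(M)",np.polyfit(M[m],Z[m],1).round(3),"L",np.median(L[m]).round(1),"Mmax",M[m].max().round(1))
E
python3 -c "
from rod import *
show(11)"
```

```text
clock: 14.1
tcp_pos: [419.9, -280.0, 135.2]
tcp_rot: [179.9, 2.0, 10.5]
wrist_force: [0.5, -0.4, -2.1]
grip_width: 20.3
gripper_force: 89.6
t 14.1 at [ 419.9 -280.   135.2] [179.9   2.   10.5] F [ 0.5 -0.4 -2.1] grip 20.3 89.6
row [-0.1  -0.18  1.6 ] [ 0.1  0.  -0. ] n>=0.3
side 0 z(L)  M(L) 
top 113 z(L) [-1.20000e-02  1.53996e+02] M(L) [0.003 2.566]
 prong 19 z(M) [5.6e-02 1.5e+02] L 233.3 Mmax 39.5
```

Run:
```python
from h import *
for k,zl,zh in((0,48,80),(1,115,190)):
    d=np.load(f"pics/top{k}.npy"); P=cloud("top",d); Z=P[...,2]
    a=np.radians(10.3); u=np.array([np.cos(a),np.sin(a)]); w=np.array([-u[1],u[0]]); X=P[...,:2]-np.array([418,-281]); L=X@u; M=X@w
    g=(d>0)&(Z>zl)&(Z<zh); m=g&(L>100)&(L<222)&(abs(M)<(8 if k==0 else 20)); print(k,m.sum(),"z(L)",np.polyfit(L[m],Z[m],1).round(3),"M(L)",np.polyfit(L[m],M[m],1).round(3))
    m=g&(L>215)&(L<260)&(M>10)&(M<40); print(" prong",m.sum(),"z(M)",np.polyfit(M[m],Z[m],1).round(3),"L",np.median(L[m]).round(1),"Mmax",M[m].max().round(1))
rows()
```

```text
0 98 z(L) [-9.0000e-03  6.1353e+01] M(L) [-0.011  0.831]
 prong 18 z(M) [-5.700e-02  5.988e+01] L 233.0 Mmax 37.6
1 105 z(L) [-1.4000e-02  1.3868e+02] M(L) [-0.012  5.464]
 prong 19 z(M) [-6.0000e-02  1.3669e+02] L 230.8 Mmax 36.6
t 14.2 at [ 419.8 -279.9  135.1] [179.9   2.   10.5] F [-0.2 -0.4 -1.5] grip 20.5 89.6
```

```bash
python3 -m jog '[[[0.1,0,2,0,0,0.5],[0.1,0,3.5,0,0,0.5],[0.2,0,5,0,0,0.5],[0.2,0,5.5,0,0,0.5],[0.2,0,5.5,0,0,0.5]]]'
python3 - <<'E'
from rod import *
rows((420,-280,42,180,2,10))
show(12)
rows()
p=cv2.imread("pics/top12.png"); s=cv2.imread("pics/side12.png")
def crop(im,x,y,w,h,k): return cv2.resize(im[y:y+h,x:x+w],None,fx=k,fy=k,interpolation=cv2.INTER_CUBIC)
cv2.imwrite("pics/c12.png",cv2.convertScaleAbs(np.hstack([crop(p,335,175,66,100,6),crop(s,330,245,66,100,6)]),alpha=1.4))
E
```

```text
clock: 14.7
tcp_pos: [419.4, -279.6, 79.3]
tcp_rot: [180.0, 2.1, 10.0]
wrist_force: [-0.2, -0.4, -1.4]
grip_width: 20.1
gripper_force: 89.7
t 14.7 at [ 419.4 -279.6   79.3] [180.    2.1  10. ] F [-0.2 -0.4 -1.4] grip 20.1 89.7
row [-0.26 -0.13 -3.99] [-0.   0.1 -0.5] n>=0.8
t 14.7 at [ 419.4 -279.6   79.3] [180.    2.1  10. ] F [-0.2 -0.4 -1.4] grip 20.1 89.7
row [0.19 0.05 3.73] [ 0.   0.1 -0. ] n>=0.7
side 0 z(L)  M(L) 
top 14 z(L) [  1.068 -85.995] M(L) [ -2.067 282.891]
t 14.8 at [ 420.3 -280.2   80.5] [179.9   2.   10. ] F [-0.4 -0.4 -0.9] grip 20.4 89.7
```

View pics/c12.png

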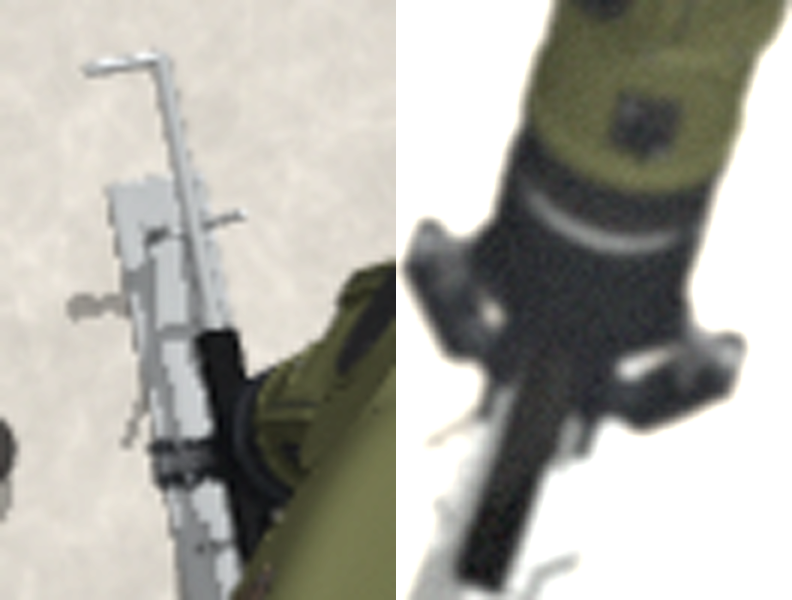

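Top crop: bend at (160,57), so px (361.7,184.5), the shaft above the front cradle. I check this against the pixel expected for the seated rod raised to this height.

Run:
```python
from h import *
# same feature (shaft centre) found by thresholding bright/edge is weak: use bend pixels
for dz in(36,38,40): 
    print(dz,onz("top",360.3,186.7,57).round(1),onz("top",361.7,184.5,57+dz).round(1))
print("handle front end", onz("top",335+209/6,175+338/6,57), onz("top",335+220/6,175+332/6,57+38))
rows((420,-280,42,180,2,10))
```

```text
36 [ 647.6 -242.8   57. ] [ 647.6 -240.9   93. ]
38 [ 647.6 -242.8   57. ] [ 647.1 -240.5   95. ]
40 [ 647.6 -242.8   57. ] [ 646.7 -240.2   97. ]
handle front end [ 488.58805423 -273.20666965   57.        ] [ 488.22731006 -271.35581385   95.        ]
t 14.8 at [ 420.3 -280.2   80.5] [179.9   2.   10. ] F [-0.4 -0.4 -0.9] grip 20.4 89.7
row [ 0.11 -0.04  3.85] [ 0.1 -0.  -0. ] n>=0.8
```

Within 2 mm and aligned. I lower it.

```bash
python3 -m jog '[[[0,0.1,1,0,0,0],[0.1,0.1,2,0,0,0],[0.1,0.1,3,0,0,0],[0.1,0.1,3.4,0,0,0],[0.1,0.1,3.4,0,0,0]]]'
python3 -m jog '[[[0,0,0.3,0,0,0],[0,0,0.4,0,0,0],[0,0,0.4,0,0,0]]]'
python3 -c "
from rod import *
show(13); rows((420,-280,42,180,2,10))"
```

```text
clock: 15.3
tcp_pos: [419.1, -280.5, 44.9]
tcp_rot: [-180.0, 2.1, 10.0]
wrist_force: [-0.7, 0.3, -1.9]
grip_width: 20.7
gripper_force: 89.7
clock: 15.6
tcp_pos: [420.2, -281.3, 42.4]
tcp_rot: [179.9, 2.0, 10.0]
wrist_force: [-1.6, -0.9, 1.4]
grip_width: 20.6
gripper_force: 89.9
t 15.6 at [ 420.2 -281.3   42.4] [179.9   2.   10. ] F [-1.6 -0.9  1.4] grip 20.6 89.9
row [-0.44 -0.3  -7.68] [ 0.1 -0.  -0.5] n>=1.5
side 0 z(L)  M(L) 
top 117 z(L) [-1.1000e-02  6.1645e+01] M(L) [ 0.004 -0.999]
 prong 18 z(M) [-0.106 62.363] L 233.7 Mmax 37.8
t 15.7 at [ 420.2 -281.3   42.4] [179.9   2.   10. ] F [-0.5  1.2  0.3] grip 20.9 89.9
row [ 0.01 -0.13  0.04] [ 0.1 -0.  -0. ] n>=0.0
```

```bash
python3 -m jog '[[[0,0,0.1,0,0,0],[0,0,0.1,0,0,0]]]'
python3 -m jog '[[[0,0,0,0,0,0],[0,0,0,0,0,0],[0,0,0,0,0,0],[0,0,0,0,0,0],[0,0,0,0,0,0]]]' 0.7
python3 -m jog '[[[0,0,-1,0,0,0],[0,0,-3,0,0,0],[0,0,-6,0,0,0],[0,0,-9,0,0,0],[0,0,-12,0,0,0]]]'
python3 -m jog '[[[-3,0,-3,0,0,0],[-6,0,-5,0,0,0],[-8,4,-5,0,0,0],[-8,8,-5,0,0,0],[-8,12,-5,0,0,0]]]'
python3 - <<'E'
from h import *
rows()
for n in("top","side"):
    p,d=get_image(n); cv2.imwrite(f"pics/{n}14.png",p); P=cloud(n,d); Z=P[...,2]
    a=np.radians(10.3); u=np.array([np.cos(a),np.sin(a)]); w=np.array([-u[1],u[0]]); X=P[...,:2]-np.array([418,-281]); L=X@u; M=X@w
    g=(d>0)&(Z>48)&(Z<80); m=g&(L>100)&(L<222)&(abs(M)<8); print(n,m.sum(),"z(L)",np.polyfit(L[m],Z[m],1).round(3) if m.any() else"","M(L)",np.polyfit(L[m],M[m],1).round(3)if m.any() else"")
    m=g&(L>215)&(L<260)&(M>10)&(M<40); 
    if m.any(): print(" prong",m.sum(),np.polyfit(M[m],Z[m],1).round(3),"L",np.median(L[m]).round(1),"Mmax",M[m].max().round(1))
    if n=="top":
        m=(P[...,0]>645)&(P[...,0]<700)&(abs(P[...,1]-55)<38)&(Z>205)&(Z<300)&(d>0); q=P[m]; print(" flap",np.polyfit(q[:,0]-706,q[:,2],1))
        c=cv2.absdiff(p,cv2.imread("pics/top0.png")).max(2); c[300:]=0; k,l,st,_=cv2.connectedComponentsWithStats((c>40).astype(np.uint8)); print([tuple(x) for x in st[1:] if x[4]>25])
s=cv2.imread("pics/side14.png"); t=cv2.imread("pics/top14.png")
cv2.imwrite("pics/c14.png",cv2.convertScaleAbs(np.hstack([cv2.resize(t[90:290,180:400],None,fx=2.9,fy=2.9)[:,:400*2][:580,240:640],cv2.resize(s[110:370,230:410],None,fx=2.2,fy=2.2)[:580,:400] if 0 else cv2.resize(s[110:370,230:410],(400,580))]),alpha=1.4))
E
```

```text
clock: 15.9
tcp_pos: [420.2, -281.3, 42.0]
tcp_rot: [179.9, 2.0, 10.0]
wrist_force: [-2.0, 1.2, 7.7]
grip_width: 20.2
gripper_force: 91.2
clock: 16.4
tcp_pos: [419.8, -281.1, 40.8]
tcp_rot: [179.9, 2.0, 10.0]
wrist_force: [-1.0, 0.4, -0.8]
grip_width: 59.7
gripper_force: 0.0
clock: 16.9
tcp_pos: [423.9, -280.1, 162.7]
tcp_rot: [179.9, 2.0, 10.0]
wrist_force: [0.2, -0.3, -0.8]
grip_width: 59.8
gripper_force: 0.0
clock: 17.4
tcp_pos: [367.4, -413.3, 215.6]
tcp_rot: [179.8, 2.0, 9.9]
wrist_force: [1.6, -1.0, 0.5]
grip_width: 59.7
gripper_force: 0.0
t 17.4 at [ 367.4 -413.3  215.6] [179.8   2.    9.9] F [ 1.6 -1.   0.5] grip 59.7 0.0
top 103 z(L) [-2.0000e-03  6.0349e+01] M(L) [-0.002  0.428]
 prong 18 [-0.07  60.552] L 233.6 Mmax 37.8
 flap [-8.25263146e-03  2.25689267e+02]
[(np.int32(261), np.int32(140), np.int32(29), np.int32(15), np.int32(150)), (np.int32(262), np.int32(156), np.int32(29), np.int32(21), np.int32(519)), (np.int32(414), np.int32(235), np.int32(78), np.int32(65), np.int32(2774)), (np.int32(266), np.int32(277), np.int32(11), np.int32(6), np.int32(60)), (np.int32(279), np.int32(277), np.int32(12), np.int32(12), np.int32(84)), (np.int32(484), np.int32(295), np.int32(8), np.int32(5), np.int32(39))]
side 133 z(L) [6.0000e-03 5.8983e+01] M(L) [-0.011 -1.167]
 prong 29 [5.2000e-02 5.7446e+01] L 234.7 Mmax 38.7
```

View pics/c14.png

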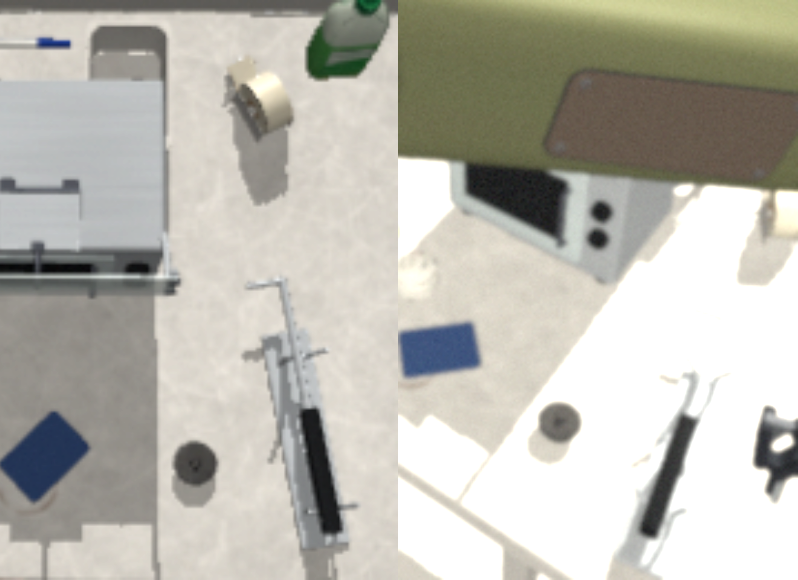

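The rod lies level in both cradles as before (no change against the first top picture). The flap is flat, and only the flap and the arm differ from the start. I let the arm settle and hand in.

```bash
python3 -m jog '[[[0,0,0,0,0,0],[0,0,0,0,0,0],[0,0,0,0,0,0]]]'; python3 -c "
from station import *
print(finish_job())"
```

```text
clock: 17.8
tcp_pos: [367.6, -410.6, 214.1]
tcp_rot: [179.9, 2.0, 10.0]
wrist_force: [0.0, 0.3, -0.1]
grip_width: 60.0
gripper_force: 0.0
the job is handed in; nothing more can be done
None
```

The vent flap was drawn fully shut with the hook in its ring, and the rod was unhooked and laid back in its stand as it lay. The other things on the bench showed no change in the top camera, and the job was handed in at about 18 s.

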